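Fold the violin maker's ratchet rest flat

TASK

Make the tilting rest flat for a violin top: with a fingertip press the tail of the ratchet pawl down until the pawl tumbles back and stays out of the teeth, then push the raised paddle down past the teeth until it lies fully flat. Only press and push, never raise the paddle further or bear hard on it while the pawl is still in the teeth; leave the pawl thrown back and the things on the bench where they are.

Things in the scene. Friction and masses are not known exactly. Their poses are not given: they have to be found in the camera images.
- rest: fixed base of the tilting rest: dark wooden plank 360 x 110 x 14 mm, two pairs of dark steel cheeks. Origin on the bench under the paddle hinge; x along the plank towards the paddle, y across, z up. In this frame (mm): paddle hinge axis along y at x 0, z 75; pawl pivot axis along y at x -60, z 106.5. Cheeks reach 120 high at the pivot, 90 at the hinge.
- tilt (a joint): angle of the toothed arm with its cork-faced wooden paddle above level, rad: 0 = flat on its stop; starts raised 0.75 to 1.0, limit 1.25. Stiff hinge: it stays where it is left; about 2 to 6 N near the free edge pushes it down. With the pawl in the teeth (pitch 0.24 rad) it only sinks to the next tooth, then locks.
- paddle_edge (a point): point to push: on top of the cork, on the paddle's middle line, 30 mm in from the free edge. At tilt a it lies in the rest's frame at x = 180 cos a - 12 sin a, z = 75 + 180 sin a + 12 cos a (mm). Paddle 130 long (80 to 210 mm from the hinge), 100 wide, 14 thick; flat, its cork is 87 mm above the bench. Site x points outward along the arm, z out of the cork.
- pawl (a joint): angle of the throw-over pawl, rad: 0 to 0.15 = hooked in or riding on the teeth (start), 0.62 = thrown fully back on its stop. A 38 mm steel ball on a 50 mm stalk over the pivot makes it tumble: past about 0.3 it falls on by itself and stays back; let go earlier, it falls back into the teeth. Pressing the tail down increases it; under 1 N is enough.
- pawl_tail (a point): point to press: middle of the top of the pawl's flat square steel tail pad (36 x 36 x 5 mm), 98 mm from the pawl pivot, on the side away from the paddle. At first 128 to 139 mm above the bench, rising outward 0.3 rad; thrown, 79 mm, falling outward 0.31 rad. The ball (top 175 mm above the bench) leans 15 mm to the paddle's side at first, to the tail's side when thrown.
- spool: a turned wooden spool clamp, 32 mm across, 60 mm tall, stands beside the rest; a bystander, origin under its centre
- block: a plain maple block 70 x 35 x 30 mm lying beside the rest; a bystander, origin under its centre
- varnish: an amber glass jar, 48 mm across, 75 mm tall, stands beside the rest; a bystander, origin under its centre
- glue: a white plastic bottle, 60 mm across, 150 mm tall; a bystander, origin under its centre
- mug: a blue stoneware mug, 80 mm across, 90 mm tall; a bystander, origin under its centre
- gouge: a tool with a wooden handle and a thin steel shaft, about 0.2 m long, lying on the bench; a bystander, origin on the bench under it
- plane: a little brass finger plane 60 x 26 mm, about 34 mm tall; a bystander, origin under its centre

How it is judged (in metres and radians):
On the way, in this order (a step that is already met when the one before it is completed fails the run):
1. the pawl is thrown back out of the teeth while the paddle is still up (value of joint pawl above 0.5 rad and value of joint tilt above 0.4 rad), for 0.2 s.
2. the paddle is pushed down flat with the pawl still back (value of joint tilt below 0.05 rad and value of joint pawl above 0.5 rad), for 0.2 s.
At the end, for the whole second after the job is handed in: The paddle lies flat (within 0.05 rad of its stop) and at rest, and the pawl is still thrown back (beyond 0.5 rad) (all of step 2 and velocity of joint tilt between -0.02 and 0.02 rad/s); the robot touches nothing.
It fails at once if the paddle is raised (beyond 1.07 rad) (value of joint tilt above 1.07 rad).
It fails at once if the paddle is pushed with over 15 N while the pawl is still in the teeth (value of joint pawl below 0.2 rad and contact force between tilt and the fingers above 15 N).
It fails at once if a thing on the bench is moved more than 30 mm or lifted (distance of any of spool, block, varnish, glue, mug, gouge, plane from where it was at the start of the episode above 0.03 m).
It also fails if it takes over 48 s, if anything falls off the work surface, if the arm or the gripper's body presses on something with over 40 N, if the wrist force passes 120 N, or if a joint passes its speed limit or range.

ROBOT

A 6-joint arm with a two-finger parallel gripper is mounted at the origin on the work surface. World frame = base frame: x ahead of the robot, y to its left, z up, the work surface at z = 0. Lengths are in mm, angles in degrees, forces in N, time in s.
With the tool pointing down it reaches from about 300 to 850 mm from the base axis. Payload 4.2 kg.
Tool frame: the origin (TCP) lies on the centre line of the jaws, within the pads' length; the fingertips stand 11 mm ahead of it and the grasp point (between the pads) lies 8 mm behind it; z points along the fingers, y is the line along which they close (so a half turn about z gives the same grasp; the last joint's range is limited). The gripper opens to 91 mm and grips with 3 to 60 N. Pads are 32 mm wide; open, the fingers measure 118 mm over their backs; the gripper's body (76 mm by 178 mm) begins 60 mm behind the grasp point.
Start: joints at [69.958, 18.312, 89.639, -0, 72.044, -1.146], TCP at [186.218, 544.026, 224.976] pointing down, gripper open.
Joint ranges: [-177.97, 177.97], [-48.28, 115.42], [12.27, 149.76], [-77.06, 257.06], [2.81, 150.46], [-146.56, 146.56]. Speed limits (degrees/s): [147.25, 147.25, 180, 180, 180, 180].

INTERFACE

Orientations are given as [roll, pitch, yaw] about the fixed x, y, z axes, in that order (R = Rz(yaw) Ry(pitch) Rx(roll)).
In Python, from workcell import env, grab_frame, camera_model, models gives the robot as it stands.
- The arm moves only by the shell command python3 -m crank 'ROWS' [FORCE]. ROWS is text: rows parted by semicolons, each of 7 numbers parted by spaces: the closure, from -1 (fully open) to 1 (shut), so that 0 is half open, then the shift along the tool's x, y, z in mm, then the turn, a rotation vector about the tool's x, y, z in degrees. A call has 1 to 10 rows; each row shifts and turns the commanded pose from where the row before left it, along the tool's axes as they then stand; what a row does not reach is not made up. A row lasts 1/8 s, in which the tool goes at most 62.5 mm and 10.7 degrees, less where a joint would pass 70% of its speed; a pose out of reach is approached as far as the arm can. A call is refused whole if a number of a shift passes 62.5 or a number of a turn 10.7, either way. A call with a gripper value outside its range is refused whole. The fingers move at their own pace and stop on an object; FORCE is the grip in N (left out, the last holds). Time passes only in rows, so rows that do not move let the fingers close. It gives the time, the measured TCP pose, the force, the opening and the grip force at its end, in the units of the state.
- env.state(): the state, without advancing time (a new reading comes with each control period).
- grab_frame(name): name is "scene" or "top" or "wrist"; returns the picture (384x512x3 uint8, blue, green, red); there is no depth.
- camera_model(name): a dict with "K" (3x3 intrinsics, pixels), "R" (3x3) and "t" (3): a world point X has camera coordinates R X + t; the wrist camera has in their place "mount" (4x4, takes a point from camera to tool coordinates, whose origin is the TCP and whose axes are the flange's). Camera axes: x right, y down, z forward; pixel columns grow to the right and rows downward; lengths in mm; the calibration is good to about 2 mm. A picture is of the moment at which its call begins: read the wrist's pose just before it. camera_model takes no time and is no camera call.
- env.job_done(): hands the job in; it is judged then, once.
Trained networks look in the newest picture that a camera, given by its name, has taken for a name from the list of things; names that differ only in an ending like _2 or _b are one class to them, and where a whole thing is asked for, a point or a joint stands for the part that bears it (a point fixed in the world has none). Each returns a list of dicts, best first, with "p" (0 to 1); they miss things now and then, are a little off and sometimes report something else, mostly with a low value. They report only what shows in the picture. A call takes as long as a camera call.
- models.search_frame(name, camera): "point" ([x, y, z] in mm, in world coordinates, good to about 4 mm: the middle of the surface that is visible of it).
The state is a dict: "time_s": time; "qpos": joint angles; "qvel": joint speeds; "effort": joint torques, N m; "ee_pos": TCP position; "ee_rot": TCP orientation; "force": force on the tool from outside, world axes, zero at the start; "torque": the same for the moment, N m; "gripper_width": finger opening in mm; "gripper_force": force on a finger pad.
Only numpy, scipy, OpenCV 4.12 (cv2) and the standard library are available. Lean on these libraries where they do the work, as an engineer would, in place of code of your own. Each camera call takes 0.05 s, during which the arm holds its last target. There are 200 camera calls.

## Working session

There is one attempt and no reset: what is moved stays moved. The work goes in short steps, Python scripts to look and compute and a shell command to move; the robot and the scene stay as the last step left them, time stands still between calls to the robot, and variables do not carry over. Pictures are saved under pics/ and viewed, at most 10 in all, crops included, and the job is handed in when it is done.

```bash
mkdir -p pics; ls; python3 - <<'E'
from workcell import env, grab_frame, camera_model, models
import cv2
for c in ("scene","top"):
    cv2.imwrite(f"pics/{c}0.png",grab_frame(c))
    for n in ("rest","tilt","paddle_edge","pawl","pawl_tail","spool","block","varnish","glue","mug","gouge","plane"):
        r=models.search_frame(n,c)
        print(c,n,[([round(v) for v in d["point"]],round(d["p"],2)) for d in r[:2]])
s=env.state();print(s["time_s"],s["ee_pos"],s["ee_rot"])
E
```

```text
pics
scene rest [([585, 13, 11], 0.57)]
scene tilt [([582, 41, 183], 0.73), ([810, -83, 12], 0.46)]
scene paddle_edge [([578, 40, 184], 0.69)]
scene pawl [([551, -107, 130], 0.77)]
scene pawl_tail [([552, -108, 123], 0.82), ([581, 41, 187], 0.56)]
scene spool []
scene block [([695, -1, 32], 0.59)]
scene varnish [([470, -108, 49], 0.64)]
scene glue [([507, -435, 82], 0.91)]
scene mug [([573, 419, 49], 0.82)]
scene gouge [([394, 369, 17], 0.81)]
scene plane [([810, -83, 15], 0.44)]
top rest [([559, -11, 64], 0.65), ([577, 43, 187], 0.42)]
top tilt [([577, 42, 190], 0.87)]
top paddle_edge [([580, 44, 187], 0.78), ([685, -5, 31], 0.58)]
top pawl [([541, -139, 127], 0.84), ([456, 21, 61], 0.49)]
top pawl_tail [([536, -144, 128], 0.57)]
top spool [([458, 24, 62], 0.51)]
top block [([684, -9, 30], 0.69), ([575, 42, 190], 0.35)]
top varnish [([456, -116, 81], 0.69)]
top glue [([493, -438, 99], 0.82)]
top mug [([582, 421, 44], 0.96)]
top gouge [([381, 359, 26], 0.74)]
top plane []
1.3 [186.21318885 544.05882589 224.98353506] [1.79991720e+02 1.67019136e-03 1.61106245e+02]
```

View pics/top0.png

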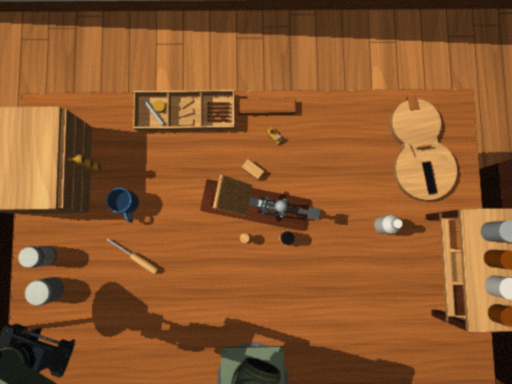

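View pics/scene0.png

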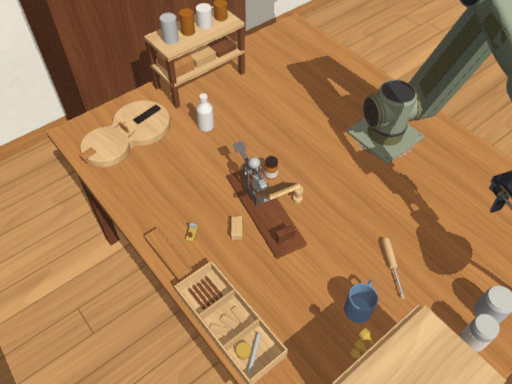

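The top view shows the rest's plank running from (205,195) to (310,215), with the paddle raised at the left end (235,195), the ball at (281,206) and the tail pad near (314,213). The spool is at (245,238), the jar at (288,238) and the block at (254,169). The scene view agrees, with the tail at (241,148). I'll take an enlarged crop for the plank corners.

```bash
python3 - <<'E'
import cv2
im=cv2.imread("pics/top0.png")[165:250,195:355]
cv2.imwrite("pics/crop.png",cv2.resize(im,None,fx=5,fy=5,interpolation=cv2.INTER_CUBIC))
E
```

```text
(no output)
```

View pics/crop.png

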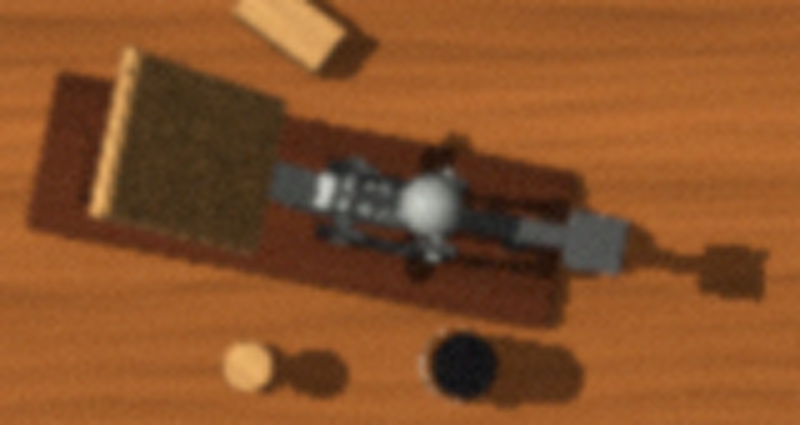

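The crop shows the plank corners at about (62,75), (30,227), (555,325) and (580,172), the tail pad centre at (595,242), the ball at (431,205), and the cork's free edge from (137,52) to (107,217).

```bash
cat > h.py <<'E'
import numpy as np
from workcell import camera_model
def bp(c,u,v,z):
    m=camera_model(c);R,t=m["R"],m["t"];R=np.array(R);t=np.array(t)
    d=R.T@np.linalg.solve(np.array(m["K"]),[u,v,1]);o=-R.T@t
    return o+d*(z-o[2])/d[2]
def cr(u,v,z): return bp("top",195+(u+.5)/5-.5,165+(v+.5)/5-.5,z)
E
python3 - <<'E'
from h import *
np.set_printoptions(precision=1,suppress=True)
C=[cr(*p,14) for p in((62,75),(30,227),(555,325),(580,172))]
for c in C:print(c)
ex=(C[0]+C[1]-C[2]-C[3])/2;print("len",np.linalg.norm(ex),"wid",np.linalg.norm(C[0]+C[3]-C[1]-C[2])/2)
ex/=np.linalg.norm(ex);print("yaw",np.degrees(np.arctan2(ex[1],ex[0])))
ey=np.array([-ex[1],ex[0],0]);cen=sum(C)/4
T=cr(595,242,133);B=cr(431,205,156)
print("cen",cen,"tail",T,"ball",B)
o1=T+154*ex;o2=B+45*ex;print("origin est",o1,o2,"lateral of tail,ball vs centre",(T-cen)@ey,(B-cen)@ey, "x rel", (o1-cen)@ex,(o2-cen)@ex)
# tilt from the free cork edge at 210 mm, hinge origin
o=(o1+o2)/2
for a in np.arange(.7,1.08,.05):
    x=210*np.cos(a)-12*np.sin(a);z=75+210*np.sin(a)+12*np.cos(a)
    E=cr(122,135,z);print(round(a,2),(E-o)@ex-x,(E-o)@ey)
print("jar",cr(465,365,75),"spool",cr(248,366,60),"block",cr(300,30,30))
# scene tail check
for c,p in(("scene",(241,148)),):print(bp(c,*p,133))
E
```

```text
[654.  146.1  14. ]
[550.7 167.9  14. ]
[ 479.2 -185.3   14. ]
[ 582.5 -205.2   14. ]
len 359.460999271131 wid 105.39882493823589
yaw 78.53196424106847
cen [566.6 -19.1  14. ] tail [ 528.  -196.3  133. ] ball [550.7 -93.6 156. ]
origin est [558.6 -45.3 133. ] [559.7 -49.5 156. ] lateral of tail,ball vs centre 2.6265195602279547 0.7891784105507842 x rel -27.295395851360105 -31.151618148619868
0.7 -13.648903085353169 -2.274813203067236
0.75 -7.009704518052473 -1.5693937638729096
0.8 0.032401953311847365 -0.8998790484118437
0.85 7.459814730019588 -0.26794249479623744
0.9 15.25396914825069 0.32483638469615883
0.95 23.39538388107684 0.8769759515797091
1.0 31.863709631632844 1.3870961444859162
1.05 40.63777999576091 1.8539219285982043
jar [ 453.5 -118.8   75. ] spool [455.1  20.9  60. ] block [680.2 -16.2  30. ]
[ 531.4 -182.5  133. ]
```

Measured rest: origin about (560,-47), yaw 78.5°, tilt about 0.8. The tail is near (529,-195,133). The plank dimensions check out. First I'll close the fingers, turn the tool to yaw 78.5° so the narrow side faces the ball, and lift.

```bash
python3 -m crank '1 0 0 -12 0 0 10.3; 1 0 0 -12 0 0 10.3; 1 0 0 -12 0 0 10.3; 1 0 0 -12 0 0 10.3; 1 0 0 -12 0 0 10.3; 1 0 0 -12 0 0 10.3; 1 0 0 -12 0 0 10.3; 1 0 0 -12 0 0 10.3; 1 0 0 0 0 0 0' 20
cat >> h.py <<'E'
from scipy.spatial.transform import Rotation as Ro
def go(target):
    from workcell import env
    s=env.state();R=Ro.from_euler("xyz",s["ee_rot"],degrees=True)
    print("pos",np.round(s["ee_pos"],1),"rot",np.round(s["ee_rot"],1),"tool shift",np.round(R.inv().apply(np.array(target)-s["ee_pos"]),1),"t",s["time_s"])
E
python3 -c "
from h import *
go([528,-196,300])"
```

```text
time_s: 2.42
ee_pos: [186.3, 544.4, 321.9]
ee_rot: [180.0, -0.1, 78.8]
force: [0.6, -0.3, 0.1]
gripper_width: 3.9
gripper_force: 0.0
pos [186.3 544.4 321.9] rot [ 1.80e+02 -1.00e-01  7.88e+01] tool shift [-660.2  478.7   20.6] t 2.425
```

```bash
python3 -m crank '1 -41 30 0 0 0 0; 1 -41 30 0 0 0 0; 1 -41 30 0 0 0 0; 1 -41 30 0 0 0 0; 1 -41 30 0 0 0 0; 1 -41 30 0 0 0 0; 1 -41 30 0 0 0 0; 1 -41 30 0 0 0 0'; python3 -m crank '1 -41 30 0 0 0 0; 1 -41 30 0 0 0 0; 1 -41 30 0 0 0 0; 1 -41 30 0 0 0 0; 1 -41 30 0 0 0 0; 1 -41 30 0 0 0 0; 1 -41 30 0 0 0 0; 1 -41 30 0 0 0 0; 1 0 0 0 0 0 0'
python3 - <<'E'
from h import *
go([528,-196,210])
from workcell import env,grab_frame,camera_model,models
import cv2
s=env.state()
im=grab_frame("wrist")
print([([round(v) for v in d["point"]],round(d["p"],2)) for d in models.search_frame("pawl_tail","wrist")])
R=Ro.from_euler("xyz",s["ee_rot"],degrees=True).as_matrix()
m=camera_model("wrist");M=np.array(m["mount"])
def proj(X):
    p=R.T@(np.array(X)-s["ee_pos"]);q=np.linalg.solve(M,[*p,1])[:3];k=np.array(m["K"])@q;return k[:2]/k[2]
for X in([528,-196,133],[s["ee_pos"][0],s["ee_pos"][1],s["ee_pos"][2]-11]):
    u=proj(X);print(u);cv2.circle(im,tuple(int(v) for v in u),4,(0,0,255),1)
cv2.imwrite("pics/w1.png",im)
E
```

```text
time_s: 3.42
ee_pos: [357.5, 173.7, 320.5]
ee_rot: [-180.0, 0.0, 78.9]
force: [0.6, -0.9, 0.4]
gripper_width: 0.3
gripper_force: 0.0
time_s: 4.55
ee_pos: [529.0, -195.9, 319.0]
ee_rot: [-179.9, 0.0, 78.7]
force: [-0.9, 1.2, -0.7]
gripper_width: 0.2
gripper_force: 0.0
pos [ 529.  -195.9  319. ] rot [-179.9    0.    78.7] tool shift [ -0.2  -0.7 109. ] t 4.55
[([546, -114, 133], 0.67), ([803, -88, 15], 0.41)]
[257.54531789 170.7838339 ]
[258.26666469 235.52072325]
```

View pics/w1.png

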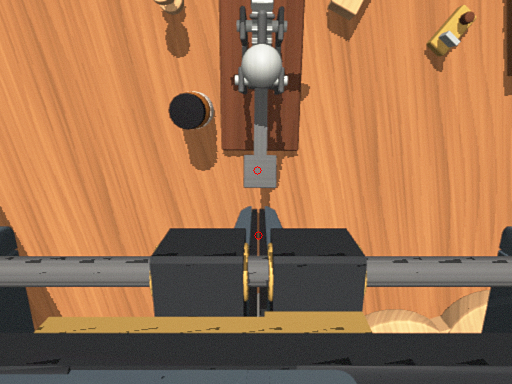

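The wrist picture shows the tail pad centre at (260,171). I predicted (257.5,171), so the tool is about 1 mm off and aligned with the plank. Next I descend, then press slowly.

```bash
python3 -m crank '1 0 1 40 0 0 0; 1 0 0 40 0 0 0; 1 0 0 40 0 0 0; 1 0 0 30 0 0 0; 1 0 0 0 0 0 0'; python3 -m crank '1 0 0 6 0 0 0; 1 0 0 6 0 0 0; 1 0 0 6 0 0 0; 1 0 0 6 0 0 0; 1 0 0 6 0 0 0; 1 0 0 0 0 0 0'
```

```text
time_s: 5.28
ee_pos: [527.4, -191.4, 169.2]
ee_rot: [-179.7, -0.1, 78.9]
force: [1.1, -0.3, -0.1]
gripper_width: 0.5
gripper_force: 0.0
time_s: 6.02
ee_pos: [529.1, -193.4, 140.3]
ee_rot: [-179.9, -0.0, 78.7]
force: [-0.6, -0.1, 0.9]
gripper_width: 0.3
gripper_force: 0.1
```

```bash
python3 -m crank '1 0 0 6 0 0 0; 1 0 0 6 0 0 0; 1 0 0 6 0 0 0; 1 0 0 6 0 0 0; 1 0 0 6 0 0 0; 1 0 0 5 0 0 0; 1 0 0 0 0 0 0; 1 0 0 0 0 0 0'; python3 - <<'E'
from workcell import grab_frame
import cv2
cv2.imwrite("pics/w2.png",grab_frame("wrist"))
E
```

```text
time_s: 7.02
ee_pos: [529.6, -193.5, 106.1]
ee_rot: [180.0, -0.0, 78.7]
force: [0.0, -0.3, -0.6]
gripper_width: 0.4
gripper_force: 0.0
```

View pics/w2.png

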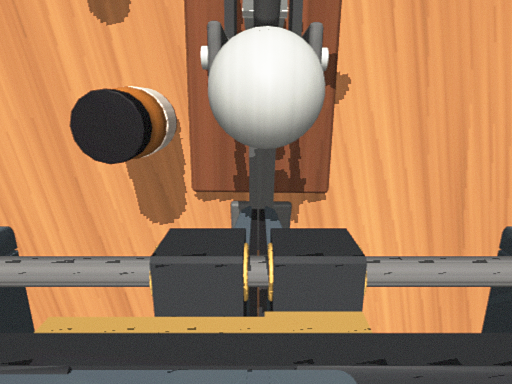

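The wrist picture shows the ball at (266,88), past the pivot pins (row 57) on the tail's side, and the tail lies below the fingertips with no force, so the pawl is thrown. Now I lift and move along the rest to above the paddle.

```bash
python3 -m crank '1 0 0 -30 0 0 0; 1 0 0 -55 0 0 0; 1 0 0 -55 0 0 0; 1 0 0 -55 0 0 0; 1 45 0 0 0 0 0; 1 45 0 0 0 0 0; 1 45 0 0 0 0 0; 1 45 0 0 0 0 0; 1 45 0 0 0 0 0; 1 0 0 0 0 0 0'; python3 - <<'E'
from h import *
from workcell import env,grab_frame,models
import cv2
go([577,36,290])
for c in("scene","top"):
    im=grab_frame(c)
    if c=="scene": cv2.imwrite("pics/s2.png",cv2.resize(im[110:270,170:370],None,fx=3.5,fy=3.5,interpolation=cv2.INTER_CUBIC))
    for n in("tilt","pawl_tail"):
        print(c,n,[([round(v) for v in d["point"]],round(d["p"],2)) for d in models.search_frame(n,c)[:2]])
E
```

```text
time_s: 8.32
ee_pos: [573.7, 29.8, 301.0]
ee_rot: [180.0, -0.0, 78.9]
force: [-0.1, -0.5, 0.2]
gripper_width: 0.5
gripper_force: 0.0
pos [573.7  29.8 301. ] rot [180.   -0.   78.9] tool shift [ 6.7  2.  11. ] t 8.325
scene tilt [([579, 37, 183], 0.63)]
scene pawl_tail [([550, -117, 110], 0.74)]
top tilt [([558, -18, 118], 0.61)]
top pawl_tail [([540, -135, 112], 0.83)]
```

View pics/s2.png

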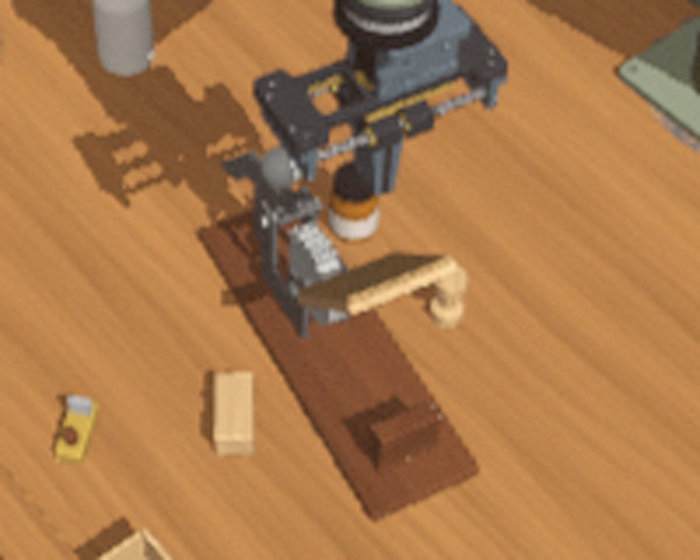

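The scene shows the ball (280,168) tipped to the tail's side and the pawl clear of the teeth, with the paddle still up (350–460, 260–310). Now I descend and follow the paddle's arc.

```bash
python3 -m crank '1 5 1 28 0 0 0; 1 5 1 28 0 0 0; 1 2 0 10 0 0 0; 1 0 0 10 0 0 0; 1 0 0 10 0 0 0; 1 0 0 0 0 0 0'; python3 -m crank '1 6 0 6 0 0 0; 1 6 0 6 0 0 0; 1 6 0 6 0 0 0; 1 5 0 6 0 0 0; 1 0 0 0 0 0 0'
```

```text
time_s: 9.38
ee_pos: [577.5, 38.4, 214.5]
ee_rot: [-180.0, 0.0, 78.7]
force: [0.5, -0.2, 0.2]
gripper_width: 0.6
gripper_force: 0.0
time_s: 10.0
ee_pos: [582.2, 61.8, 190.2]
ee_rot: [-179.9, -0.0, 78.7]
force: [0.4, -0.3, 0.5]
gripper_width: 0.6
gripper_force: 0.2
```

```bash
python3 -m crank '1 5 0 7 0 0 0; 1 5 0 7 0 0 0; 1 4 0 7 0 0 0; 1 4 0 7 0 0 0; 1 3 0 7 0 0 0; 1 3 0 7 0 0 0; 1 3 0 8 0 0 0; 1 3 0 8 0 0 0; 1 0 0 0 0 0 0'
```

```text
time_s: 11.12
ee_pos: [587.4, 90.2, 131.6]
ee_rot: [-179.9, 0.1, 78.7]
force: [-0.6, -0.5, -0.3]
gripper_width: 0.3
gripper_force: 0.0
```

```bash
python3 -m crank '1 2 0 7 0 0 0; 1 2 0 7 0 0 0; 1 2 0 7 0 0 0; 1 0 0 6 0 0 0; 1 0 0 4 0 0 0; 1 0 0 2 0 0 0; 1 0 0 1 0 0 0; 1 0 0 0 0 0 0'; python3 - <<'E'
from workcell import grab_frame
import cv2
cv2.imwrite("pics/s3.png",cv2.resize(grab_frame("scene")[110:270,170:370],None,fx=3.5,fy=3.5,interpolation=cv2.INTER_CUBIC))
E
```

```text
time_s: 12.12
ee_pos: [589.6, 96.5, 99.0]
ee_rot: [180.0, -0.0, 78.7]
force: [-0.3, 1.8, 1.8]
gripper_width: 0.2
gripper_force: 0.9
```

View pics/s3.png

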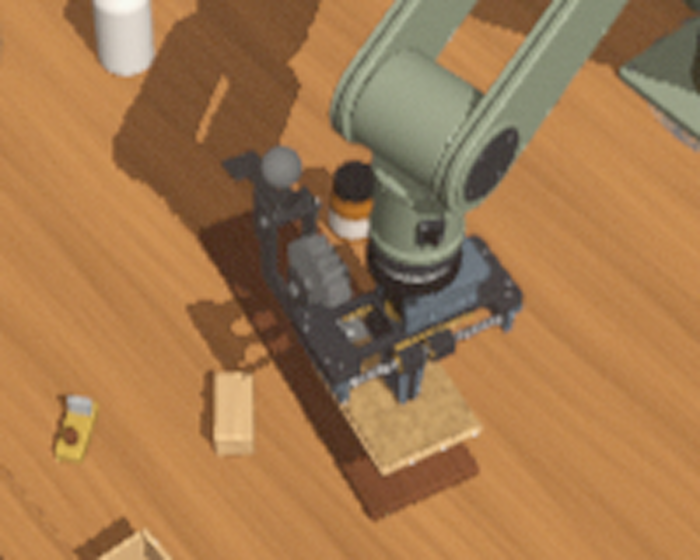

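The paddle (340–480, 370–470) is nearly flat under the fingers, the pawl is still thrown back (ball at 281,167), and contact is beginning (about 2 N). I'll press on to the stop until the force climbs.

```bash
python3 -m crank '1 0 0 1.5 0 0 0; 1 0 0 1.5 0 0 0; 1 0 0 0 0 0 0'; python3 -m crank '1 0 0 1 0 0 0; 1 0 0 0 0 0 0'
```

```text
time_s: 12.55
ee_pos: [589.6, 96.4, 98.1]
ee_rot: [179.9, -0.0, 78.7]
force: [-3.7, 0.7, 13.9]
gripper_width: 0.6
gripper_force: 6.8
time_s: 12.8
ee_pos: [589.6, 96.4, 98.1]
ee_rot: [179.9, -0.0, 78.7]
force: [-5.2, 1.1, 18.6]
gripper_width: -0.0
gripper_force: 9.3
```

The tip stands firm at 87 mm with the force climbing, so the paddle is on its stop. I retract and check.

```bash
python3 -m crank '1 0 0 -10 0 0 0; 1 0 0 -30 0 0 0; 1 0 0 -50 0 0 0; 1 0 0 -50 0 0 0; 1 0 0 -50 0 0 0; 1 0 0 0 0 0 0; 1 0 0 0 0 0 0; 1 0 0 0 0 0 0'; python3 - <<'E'
from workcell import grab_frame
import cv2
cv2.imwrite("pics/s4.png",cv2.resize(grab_frame("scene")[110:270,170:370],None,fx=3.5,fy=3.5,interpolation=cv2.INTER_CUBIC))
E
```

```text
time_s: 13.8
ee_pos: [588.5, 96.1, 282.8]
ee_rot: [-179.8, 0.1, 78.7]
force: [-0.4, -0.4, -1.0]
gripper_width: 0.2
gripper_force: 0.0
```

View pics/s4.png

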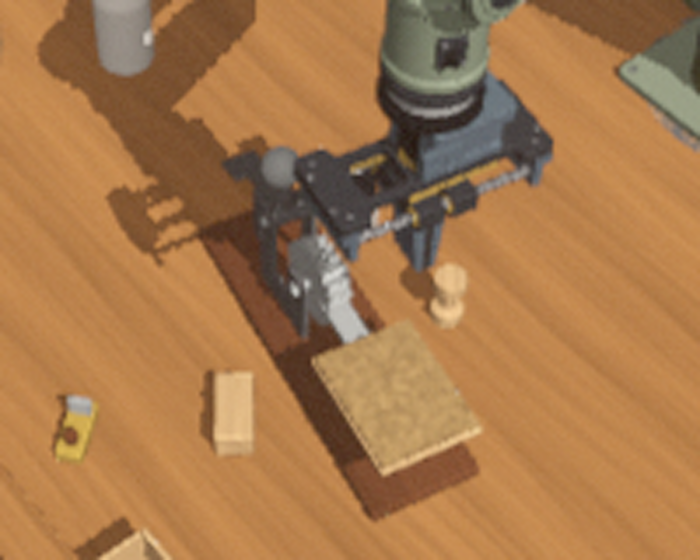

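The paddle lies flat (corners at (315,360), (480,430) and (385,470)), the pawl is thrown back (ball at 280,167), the spool and block have not moved, and the gripper is clear of everything.

```bash
python3 -c "
from workcell import env
print(env.job_done())"
```

```text
the job is handed in; nothing more can be done
None
```

The job is handed in at about 14 s: in the last picture the pawl is thrown back, the paddle lies flat on its stop, the spool, block and plane look unmoved, and the arm is clear; no verdict came back.

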